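# Right the espresso cup and hold the cream pourer tipped over it

### The job

Stand the toppled espresso cup upright on the worktop and let go of it. Then lift the steel cream pourer straight up out of its well in the wooden caddy and tip it as for pouring, 60 to 90 degrees with the spout side down, its tip over the middle of the cup's mouth, a few centimetres above the rim, touching nothing. Finish while holding it there, still and raised; leave the shaker, ramekin and teaspoon alone.

Things in the scene. Friction and masses are not known exactly. Their poses are not given: they have to be found in the camera images.
- cup: white espresso cup without handle, straight cylinder 56 mm in diameter, 60 mm tall, wall 3.5 mm, underside 47 mm in diameter, 0.1 kg. Origin: centre of its underside; z points to the open mouth. At the start it lies on its side on the worktop (origin 28 mm high), mouth pointing to the robot's left (within 30 degrees of +y).
- cup_mouth (a point): centre of the cup's open mouth, on the rim plane, 60 mm along the cup's z from its origin
- caddy: fixed wooden block 75 mm (own x) by 165 mm (own y) by 40 mm high with two round wells at y = -45 and +45 mm from its centre, each 47 mm in diameter and 32 mm deep (floor 8 mm above the worktop). Origin: centre of its underside, z up; its long side points roughly away from the robot. Beyond x = 0.62 m a wall cabinet hangs over the worktop, its underside 0.43 m up; keep the wrist clear of it.
- pourer: lidded steel cream pourer, 0.18 kg, loose in either well. Cylinder 44 mm in diameter, 80 mm high (grip it 60 to 70 mm up, square to the spout); above it shoulder, lid and black knob, top 102 mm. Thin spout on its -x side, from 68 mm up. Origin: centre of underside; z is its axis, up. In the well the origin is 8 mm above the worktop, spout roughly to the robot's right (-y).
- spout_tip (a point): tip of the pourer's spout, at (-52, 0, 106) mm in the pourer's frame
- mill_2: glass shaker with grey cap, 44 mm in diameter and 90 mm tall, in the other well of the caddy, to be left alone. Origin: centre of its underside, z up.
- ramekin: white open dish 78 mm across, 40 mm high, beyond the work, to be left alone. Origin: centre of its underside, z up.
- teaspoon_1: steel teaspoon 139 x 30 x 10 mm lying beyond the work, to be left alone. Origin: centre of its underside, z up.

How it is judged:
By the outcome, as a careful person would: the job done as asked, in the order asked, and still so for the second after the job is handed in, while the arm keeps its last pose, push and grip.
It also fails if it takes over 70 s, if anything falls off the work surface, if the arm or the gripper's body presses on something with over 40 N, if the wrist force passes 120 N, or if a joint passes its speed limit or range.

### The arm

A 6-joint arm with a two-finger parallel gripper is mounted at the origin on a cart in front of the work surface, level with it; the furniture and walls round the work are solid. World frame = base frame: x ahead of the robot, y to its left, z up, the work surface at z = 0. Lengths are in mm, angles in rad, forces in N, time in s.
With the tool pointing down it reaches from about 350 to 775 mm from the base axis. Payload 7.3 kg.
Tool frame: the origin (TCP) lies at the very end of the fingers, on their centre line; the grasp point (between the pads) lies 19 mm behind it (pinch_z is the distance from the TCP to the grasp point, in mm); z points along the fingers, y is the direction in which the jaws open and shut (so a half turn about z gives the same grasp; the last joint's range is limited). The gripper opens to 92 mm and grips with 3 to 60 N. Pads are 19 mm wide; open, the fingers measure 130 mm over their backs; the gripper's body (75 mm by 190 mm) begins 47 mm behind the grasp point.
Start: joints at [-1.324, 0.342, 1.524, -0, 1.275, -0.146], TCP at [200.981, -485.027, 226.741] pointing down, gripper open.
Joint ranges: [-2.53, 2.53], [-0.77, 2.02], [0.04, 2.7], [-1, 4.14], [0.28, 2.66], [-3.11, 3.11]. Speed limits (rad/s): [2.57, 2.57, 3.14, 3.14, 3.14, 3.14].

### API

Orientations are given as a rotation vector (axis times angle).
In Python, from station import * gives the robot as it stands. The module is installed in compiled form; this text tells all that it offers.
- The arm moves only by the tool step_arm, never from a script. Its argument "deltas" is a list of rows, each a list of 4 numbers: the shift along the tool's x, y, z in mm, then the turn about the tool's z in degrees. A call has 1 to 5 rows; each row is the pose to reach, as a shift and turn from the pose measured when the call began, along the tool's axes at that moment; what a row does not reach only later rows make up. A row lasts 1/8 s, in which the tool goes at most 62.5 mm and 10.7 degrees, less where a joint would pass 70% of its speed; a pose out of reach is approached as far as the arm can. A call with a gripper value outside its range is refused whole. "hand" is the opening, from 0 (shut) to 1 (fully open), set as the call begins (left out, the last holds). The fingers move at their own pace and stop on an object; the grip force is fixed at half the most. Time passes only in rows, so rows that repeat a pose let the fingers close. It gives the time, the measured TCP pose, the force and the opening at its end, in the units of the state.
- sense(): the state, without advancing time (a new reading comes with each control period).
- capture(name): name is "side" or "top"; returns (picture, depth): 480x640x3 uint8, blue, green, red; 480x640 float32, mm along the optical axis (not along the pixel's ray), 0 where there is no reading.
- camera_params(name): a dict with "mtx" (3x3 intrinsics, pixels), "T" (4x4, takes a point from camera to world coordinates). Camera axes: x right, y up, looking along -z (the intrinsics and any distortion apply to the point x, -y, -z); pixel columns grow to the right and rows downward; lengths in mm; the calibration is good to about 2 mm. A picture is of the moment at which its call begins. camera_params takes no time and is no camera call.
- finish_job(): hands the job in, once; it reports no verdict.
The state is a dict: "time": time; "joint_pos": joint angles; "qvel": joint speeds; "joint_efforts": joint torques, N m; "tool_pos": TCP position; "eef_rot": TCP orientation; "contact_force": force on the tool from outside, world axes, zero at the start; "torque": the same for the moment, N m; "width": opening from 0.0 (shut) to 1.0 (fully open).
Only numpy, scipy, OpenCV 4.12 (cv2) and the standard library are available. Lean on these libraries where they do the work, as an engineer would, in place of code of your own. Each camera call takes 0.05 s, during which the arm holds its last target.

## Working session

There is one attempt and no reset: what is moved stays moved. The work goes in short steps, Python scripts to look and compute and a tool call to move; the robot and the scene stay as the last step left them, time stands still between calls to the robot, and variables do not carry over. Pictures are saved under pics/ and viewed, and the job is handed in when it is done.

Besides the shell and the picture viewer there is one more tool, called after ">>>" as a command line: name --pt "numbers of a row" for each row, then --argument value for the rest. step_arm: Moves the arm, as the interface text tells. Its arguments: {"type":"object","properties":{"deltas":{"type":"array","items":{"type":"array","items":{"type":"number"}}},"hand":{"type":"number"}},"required":["deltas"]}

```bash
mkdir -p pics; python3 - <<'E'
from station import *
import cv2,numpy as np
s=sense();print(s)
for n in("side","top"):
    p,d=capture(n);cv2.imwrite(f"pics/{n}0.png",p);np.save(f"pics/{n}0.npy",d)
    c=camera_params(n);print(n,c)
E
```

```text
{'time': 0.0, 'joint_pos': array([-1.32400949e+00,  3.42706333e-01,  1.52503048e+00,  1.21220965e-05,
        1.27539583e+00, -1.46038858e-01]), 'qvel': array([ 1.16380889e-04, -2.76778956e-04,  2.28681435e-04, -8.17238961e-04,
       -2.32913084e-03,  8.38334396e-05]), 'joint_efforts': array([ 4.61904147e-04, -4.31244600e+01, -2.44222981e+01,  7.17033679e-02,
        5.58319024e-02, -1.39470981e-04]), 'tool_pos': array([ 200.87352172, -484.60486838,  226.0487741 ]), 'eef_rot': array([-3.07968107e+00, -6.12783673e-01,  1.03563824e-04]), 'contact_force': array([ 0.44111073, -1.06654085,  0.94812925]), 'torque': array([0.00851509, 0.00034906, 0.0157297 ]), 'width': 1.0000955384781236}
side {'mtx': array([[451.43447476,   0.        , 324.60612113],
       [  0.        , 451.43447476, 235.78712926],
       [  0.        ,   0.        ,   1.        ]]), 'T': array([[-9.95478755e-01,  3.67230041e-02, -8.75983371e-02,
         4.46212016e+02],
       [-9.23025446e-02, -5.91610286e-01,  8.00922911e-01,
         1.03069958e+03],
       [-2.24117819e-02,  8.05387292e-01,  5.92325098e-01,
         7.21722322e+02],
       [ 0.00000000e+00,  0.00000000e+00,  0.00000000e+00,
         1.00000000e+00]])}
top {'mtx': array([[443.64367715,   0.        , 312.45107162],
       [  0.        , 443.64367715, 236.51254648],
       [  0.        ,   0.        ,   1.        ]]), 'T': array([[ 9.78661271e-03,  9.94722325e-01, -1.02135780e-01,
         4.29730134e+02],
       [-9.99887837e-01,  8.57674366e-03, -1.22781323e-02,
         1.56053575e+02],
       [-1.13373399e-02,  1.02244486e-01,  9.94694692e-01,
         1.00737601e+03],
       [ 0.00000000e+00,  0.00000000e+00,  0.00000000e+00,
         1.00000000e+00]])}
```

View pics/top0.png

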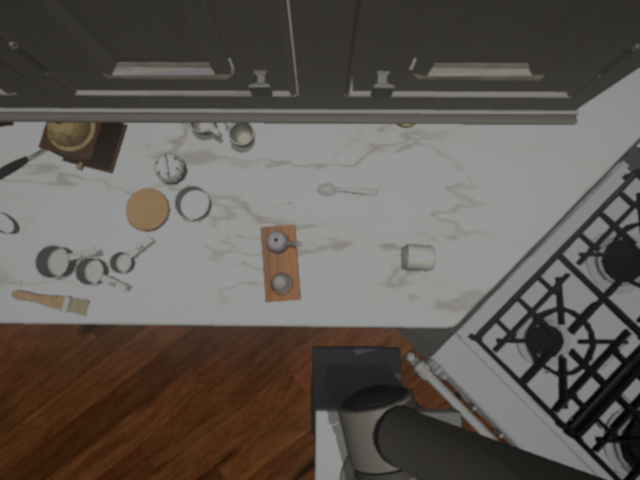

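View pics/side0.png

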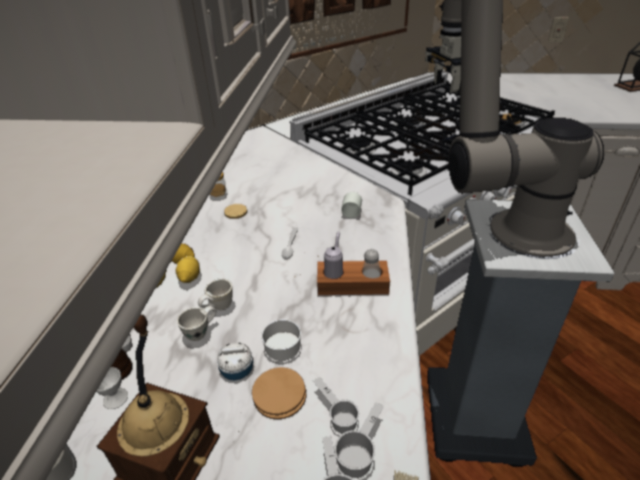

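The top view has the cup at about (418,257). The caddy is centred near (281,263), with the pourer in its far well at (277,241) and its spout to the right. The shaker is in the near well at (281,284). I'll enlarge these.

```bash
cat > h.py <<'E'
from station import *
import cv2,numpy as np
from scipy.spatial.transform import Rotation as R
def ray(n,u,v):
    c=camera_params(n);K=c["mtx"];T=c["T"]
    d=np.array([(u-K[0,2])/K[0,0],-(v-K[1,2])/K[1,1],-1.]);return T[:3,3],T[:3,:3]@d
def atz(n,u,v,z):
    o,d=ray(n,u,v);return o+d*(z-o[2])/d[2]
def atd(n,u,v,dep):
    o,d=ray(n,u,v);return o+d*dep
def proj(n,p):
    c=camera_params(n);K=c["mtx"];T=c["T"];q=T[:3,:3].T@(np.asarray(p,float)-T[:3,3])
    return np.array([K[0,2]+K[0,0]*q[0]/-q[2],K[1,2]+K[1,1]*-q[1]/-q[2]])
def cloud(n,d):
    c=camera_params(n);K=c["mtx"];T=c["T"];v,u=np.mgrid[:480,:640]
    P=np.stack([(u-K[0,2])/K[0,0]*d,-(v-K[1,2])/K[1,1]*d,-d],-1)
    return P@T[:3,:3].T+T[:3,3]
def crop(p,u0,v0,w,h,k,name):
    cv2.imwrite("pics/"+name,cv2.resize(p[v0:v0+h,u0:u0+w],None,fx=k,fy=k,interpolation=cv2.INTER_CUBIC))
E
python3 - <<'E'
from h import *
p=cv2.imread("pics/top0.png");q=cv2.imread("pics/side0.png")
a=cv2.resize(p[215:310,250:345],(400,400),interpolation=2)
b=cv2.resize(p[232:282,393:443],(400,400),interpolation=2)
cv2.imwrite("pics/tc.png",np.hstack([a,b]))
a=cv2.resize(q[225:305,310:395],(425,400),interpolation=2)
b=cv2.resize(q[185:227,330:372],(375,400)[:2],interpolation=2)
cv2.imwrite("pics/sc.png",np.hstack([a,b]))
for n,(u0,u1,v0,v1) in {"top":(395,442,238,278),"side":(335,368,188,222)}.items():
    d=np.load(f"pics/{n}0.npy");C=cloud(n,d)[v0:v1,u0:u1].reshape(-1,3)
    C=C[(C[:,2]>12)&(C[:,2]<70)];print(n,len(C),C.min(0),C.max(0),C.mean(0))
    r=cv2.minAreaRect(C[:,:2].astype(np.float32));print(r)
d=np.load("pics/top0.npy");C=cloud("top",d)[220:305,255:310].reshape(-1,3)
t=C[(C[:,2]>33)&(C[:,2]<46)];print(len(t),cv2.minAreaRect(t[:,:2].astype(np.float32)))
t=C[(C[:,2]>70)];print(len(t),t.min(0),t.max(0),)
far=t[(t[:,2]>100)];print(len(far),far.mean(0),far.max(0),far.min(0))
E
```

```text
top 704 [458.33698702 -98.03172124  12.84349974] [515.73500552 -35.7700417   58.8190491 ] [486.08089024 -65.37347796  48.27463018]
((487.1883544921875, -67.25757598876953), (60.03937911987305, 56.22763442993164), 86.47943878173828)
side 273 [459.03651123 -93.88420611  12.06038959] [514.88308731 -32.47736076  57.58934581] [486.30144114 -60.06583065  42.15525162]
((487.1223449707031, -63.93160629272461), (60.59285354614258, 55.75751495361328), 86.93850708007812)
1860 ((471.3341369628906, 238.87921142578125), (165.24549865722656, 75.12020874023438), 5.0471954345703125)
642 [414.73867453 156.05357487  70.74637166] [ 535.16666345  262.08765246 1007.37600591]
222 [507.10391447 227.90231629 169.80339441] [ 531.5382896   258.56567029 1007.37600591] [429.73013375 156.05357487 100.03347944]
```

View pics/tc.png

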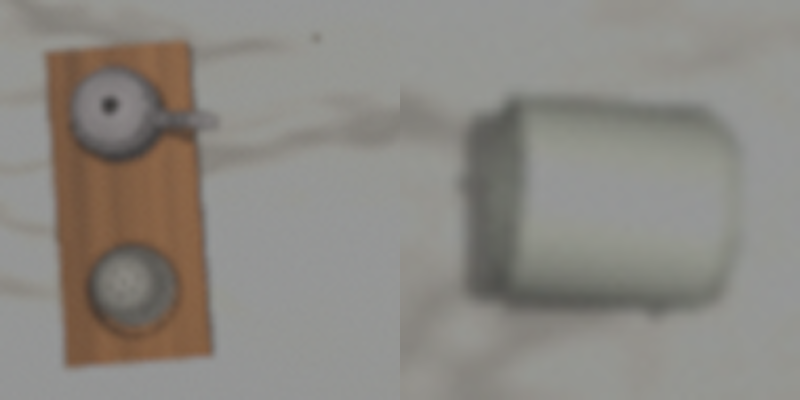

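View pics/sc.png

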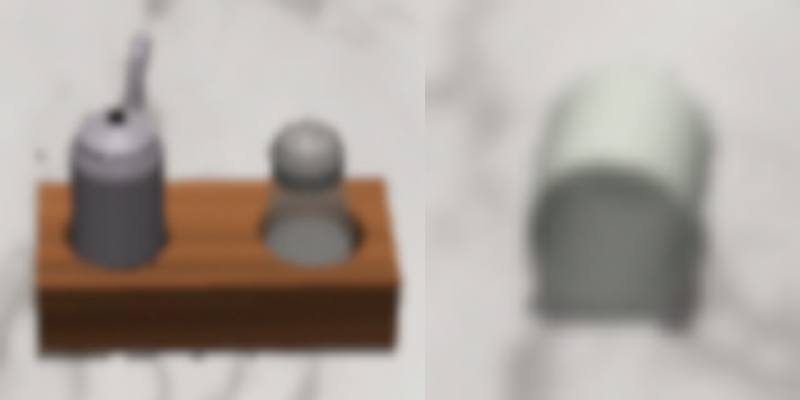

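```bash
cat >> h.py <<'E'
def plan(x,y,z,jaw=None,s=None):
    """world TCP target; jaw = world angle (deg) of jaw line -> tool-frame deltas"""
    s=s or sense();M=R.from_rotvec(s["eef_rot"]).as_matrix()
    d=M.T@(np.array([x,y,z])-s["tool_pos"]);t=0
    if jaw is not None:
        a=np.degrees(np.arctan2(M[1,1],M[0,1]));t=-((jaw-a+90)%180-90)
    print("tool",np.round(s["tool_pos"],1),"jaw",round(np.degrees(np.arctan2(M[1,1],M[0,1])),1),"tilt",round(np.degrees(np.arccos(-M[2,2])),2),"-> delta",np.round(d,1),"turn",round(t,1))
E
python3 - <<'E'
from h import *
k=atz("top",275.65,239.7,110);t=atz("top",301.06,243.97,114);print(k,t,t-k,np.degrees(np.arctan2(*(t-k)[[1,0]])))
k=atz("side",310+117*.2,225+116*.2,110);t=atz("side",310+141*.2,225+38*.2,114);print(k,t,t-k,np.degrees(np.arctan2(*(t-k)[[1,0]])))
print(R.from_rotvec(sense()["eef_rot"]).as_matrix().round(3))
plan(487,-66,120,-3.3)
plan(487,-66,9,-3.3)
E
```

```text
[514.71080502 241.92027049 110.        ] [506.10947877 189.9611524  114.        ] [ -8.60132626 -51.95911809   4.        ] -99.3995170560661
[513.06079386 248.31900464 110.        ] [506.10442799 194.74769616 114.        ] [ -6.95636587 -53.57130848   4.        ] -97.39859870395935
[[ 0.924  0.383 -0.   ]
 [ 0.383 -0.924  0.001]
 [ 0.    -0.001 -1.   ]]
tool [ 200.9 -484.7  226.1] jaw -67.5 tilt 0.08 -> delta [ 424.6 -277.1  106.6] turn -64.2
tool [ 200.9 -484.7  226.1] jaw -67.5 tilt 0.08 -> delta [ 424.5 -277.   217.6] turn -64.2
```

>>> step_arm --pt "424.6 -277.1 106.6 -64.2" --pt "424.6 -277.1 106.6 -64.2" --pt "424.6 -277.1 106.6 -64.2" --pt "424.6 -277.1 106.6 -64.2" --pt "424.6 -277.1 106.6 -64.2" --hand 1

```text
time: 0.72
tool_pos: [374.1, -230.7, 162.0]
eef_rot: [-2.466, -1.945, -0.001]
contact_force: [0.5, -0.3, -0.5]
width: 0.998
```

```bash
python3 -c "
from h import *
plan(487,-66,120,-3.3)"
```

```text
tool [ 374.1 -230.7  162. ] jaw -13.5 tilt 0.06 -> delta [186.4  71.5  42.1] turn -10.2
```

>>> step_arm --pt "186.4 71.5 42 -10.2" --pt "186.4 71.5 42 -10.2" --pt "186.4 71.5 42 -10.2" --pt "186.4 71.5 42 -10.2" --pt "186.4 71.5 42 -10.2"

```text
time: 1.35
tool_pos: [486.9, -65.4, 119.6]
eef_rot: [-2.28, -2.159, 0.0]
contact_force: [-1.0, -0.8, -0.1]
width: 0.995
```

```bash
python3 - <<'E'
from h import *
plan(487,-65.5,9,-3.3)
p,d=capture("top");crop(p,370,200,100,100,6,"t1.png")
E
```

```text
tool [486.9 -65.4 119.6] jaw -3.1 tilt 0.1 -> delta [ -0.2   0.3 110.6] turn 0.2
```

View pics/t1.png

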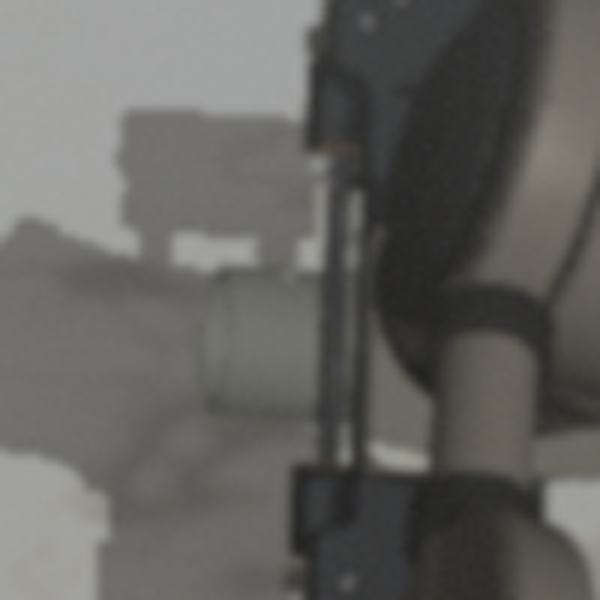

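The wrist hides most of the cup. The jaw gap straddles the cup in x, with the mouth end visible at crop (205-320, 270-415). I'll descend and grip.

>>> step_arm --pt "0 0 60 0" --pt "0 0 105 0" --pt "0 0 110.5 0" --pt "0 0 110.5 0" --pt "0 0 110.5 0"

```text
time: 2.02
tool_pos: [487.7, -67.2, 11.4]
eef_rot: [2.282, 2.156, 0.003]
contact_force: [0.1, -0.0, -0.3]
width: 0.997
```

>>> step_arm --pt "0 0 0 0" --pt "0 0 0 0" --pt "0 0 0 0" --pt "0 0 0 0" --pt "0 0 0 0" --hand 0

```text
time: 2.65
tool_pos: [487.6, -67.1, 11.4]
eef_rot: [2.282, 2.157, 0.002]
contact_force: [-0.1, 0.2, 2.7]
width: 0.61
```

>>> step_arm --pt "0 0 -20 0" --pt "0 0 -50 0" --pt "0 0 -90 0" --pt "0 0 -90 0" --pt "0 0 -90 0" --hand 0

```text
time: 3.28
tool_pos: [486.8, -66.9, 100.7]
eef_rot: [2.283, 2.158, 0.001]
contact_force: [-0.9, -0.9, -2.2]
width: 0.608
```

```bash
python3 - <<'E'
from h import *
plan(487,-66,9,-3.3)
p,d=capture("side");crop(p,310,130,100,100,6,"s1.png")
C=cloud("side",d)[130:230,330:372].reshape(-1,3)
E
```

```text
tool [486.8 -66.9 100.7] jaw -3.2 tilt 0.06 -> delta [ 0.9  0.  91.7] turn 0.1
```

View pics/s1.png

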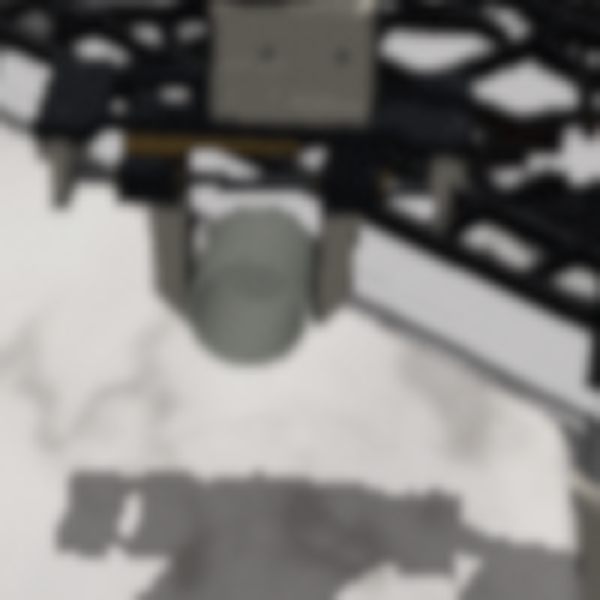

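```bash
python3 - <<'E'
from h import *
p,d=capture("side");C=cloud("side",d)[160:195,336:368]
q=C.reshape(-1,3);q=q[(abs(q[:,0]-487)<24)&(q[:,2]>60)&(q[:,2]<200)]
# central column profile
for v in range(162,194,2):
    print(v,[tuple(np.round(C[v-160,u-336]).astype(int)) for u in (347,352,357)])
E
```

```text
162 [(np.int64(517), np.int64(-406), np.int64(-13)), (np.int64(499), np.int64(-401), np.int64(-11)), (np.int64(481), np.int64(-406), np.int64(-13))]
164 [(np.int64(515), np.int64(-364), np.int64(0)), (np.int64(487), np.int64(-84), np.int64(145)), (np.int64(481), np.int64(-390), np.int64(-13))]
166 [(np.int64(501), np.int64(-84), np.int64(139)), (np.int64(487), np.int64(-75), np.int64(144)), (np.int64(473), np.int64(-78), np.int64(143))]
168 [(np.int64(500), np.int64(-71), np.int64(140)), (np.int64(486), np.int64(-61), np.int64(146)), (np.int64(473), np.int64(-66), np.int64(143))]
170 [(np.int64(499), np.int64(-57), np.int64(141)), (np.int64(486), np.int64(-54), np.int64(143)), (np.int64(472), np.int64(-61), np.int64(140))]
172 [(np.int64(499), np.int64(-41), np.int64(143)), (np.int64(485), np.int64(-41), np.int64(144)), (np.int64(472), np.int64(-53), np.int64(138))]
174 [(np.int64(498), np.int64(-39), np.int64(139)), (np.int64(487), np.int64(-94), np.int64(109)), (np.int64(472), np.int64(-41), np.int64(138))]
176 [(np.int64(501), np.int64(-93), np.int64(103)), (np.int64(487), np.int6
[... 517 characters left out ...]
9), np.int64(-57), np.int64(98)), (np.int64(486), np.int64(-69), np.int64(91)), (np.int64(472), np.int64(-62), np.int64(96))]
186 [(np.int64(499), np.int64(-50), np.int64(95)), (np.int64(485), np.int64(-58), np.int64(91)), (np.int64(471), np.int64(-45), np.int64(99))]
188 [(np.int64(498), np.int64(-43), np.int64(93)), (np.int64(485), np.int64(-49), np.int64(90)), (np.int64(471), np.int64(-37), np.int64(97))]
190 [(np.int64(505), np.int64(-191), np.int64(-1)), (np.int64(484), np.int64(-37), np.int64(91)), (np.int64(474), np.int64(-190), np.int64(1))]
192 [(np.int64(505), np.int64(-180), np.int64(-2)), (np.int64(489), np.int64(-172), np.int64(4)), (np.int64(474), np.int64(-181), np.int64(-1))]
```

```bash
python3 - <<'E'
from h import *
print(sense()["joint_pos"].round(2))
d=np.load("pics/top0.npy");C=cloud("top",d)[220:305,255:310].reshape(-1,3)
t=C[(C[:,2]>33)&(C[:,2]<46)];print(cv2.boxPoints(cv2.minAreaRect(t[:,:2].astype(np.float32))),np.median(t[:,2]))
d=np.load("pics/side0.npy");C=cloud("side",d)[235:300,310:395].reshape(-1,3)
t=C[(C[:,2]>36)&(C[:,2]<44)&(C[:,1]>150)];print(cv2.boxPoints(cv2.minAreaRect(t[:,:2].astype(np.float32))))
plan(364,215,105,95)
E
```

```text
[-0.29  0.43  1.79  0.    0.93 -0.24]
[[385.72736 269.02484]
 [392.33618 194.1959 ]
 [556.9409  208.73358]
 [550.3321  283.5625 ]] 39.89404144608119
[[385.57278 272.74365]
 [391.94138 191.70091]
 [556.0891  204.6001 ]
 [549.72046 285.64282]]
tool [486.5 -66.9 100.1] jaw -3.2 tilt 0.04 -> delta [ 274.5 -138.2   -4.7] turn 81.8
```

>>> step_arm --pt "274.5 -138.2 -5 81.8" --pt "274.5 -138.2 -5 81.8" --pt "274.5 -138.2 -5 81.8" --pt "274.5 -138.2 -5 81.8" --pt "274.5 -138.2 -5 81.8"

```text
time: 4.0
tool_pos: [378.1, 183.8, 104.0]
eef_rot: [2.954, 1.069, -0.002]
contact_force: [0.9, 0.4, -0.5]
width: 0.609
```

```bash
python3 -c "
from h import *
plan(362,215,80,95)"
```

```text
tool [378.1 183.8 104. ] jaw -50.2 tilt 0.08 -> delta [  7.6 -34.3  24. ] turn 34.8
```

>>> step_arm --pt "3 -34 0 34.8" --pt "3 -34 0 34.8" --pt "7.6 -34.3 10 34.8" --pt "7.6 -34.3 24 34.8" --pt "7.6 -34.3 24 34.8"

```text
time: 4.62
tool_pos: [360.8, 214.6, 78.5]
eef_rot: [3.137, 0.138, -0.008]
contact_force: [-0.8, 0.6, -1.3]
width: 0.607
```

```bash
python3 - <<'E'
from h import *
plan(364.5,215,53,95)
p,d=capture("side");crop(p,310,180,130,130,4.6,"s2.png")
p,d=capture("top");crop(p,230,220,130,130,4.6,"t2.png")
E
```

```text
tool [360.8 214.6  78.5] jaw -85.0 tilt 0.32 -> delta [ 3.9 -0.1 25.5] turn 0.0
```

View pics/s2.png

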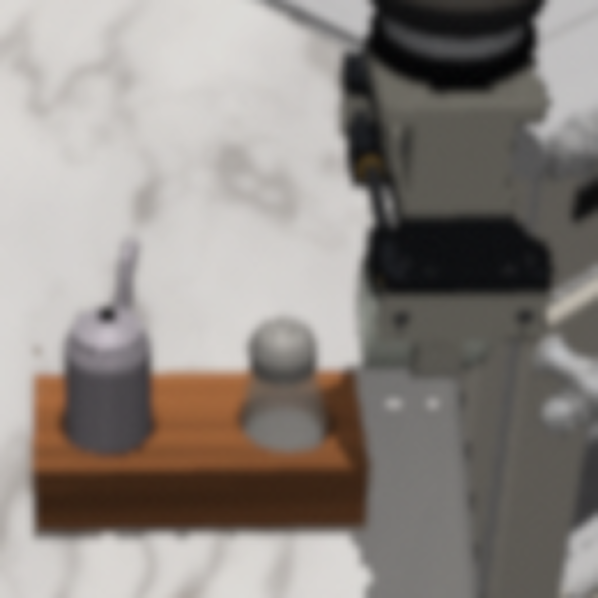

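View pics/t2.png

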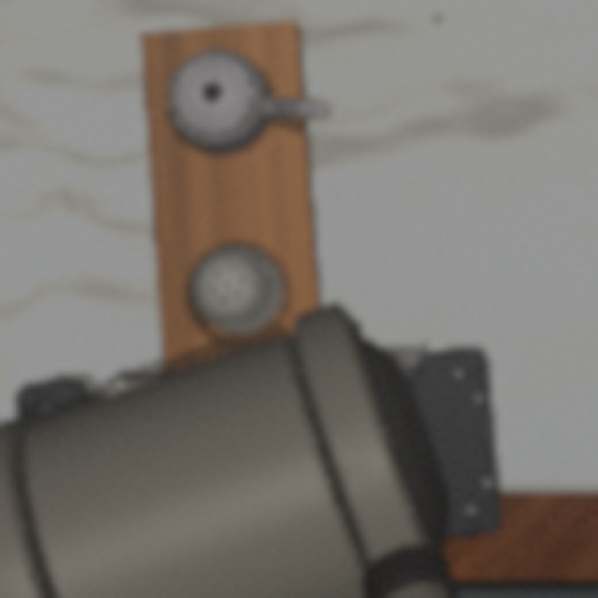

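>>> step_arm --pt "4 0 13 0" --pt "4 0 26 0" --pt "4 0 26 0"

```text
time: 5.1
tool_pos: [364.7, 214.8, 52.4]
eef_rot: [3.137, 0.138, -0.009]
contact_force: [-0.7, 1.1, -1.0]
width: 0.61
```

>>> step_arm --pt "0 0 3 0" --pt "-2 0 6 0" --pt "-4 0 9 0" --pt "-4 0 9 0"

```text
time: 5.6
tool_pos: [360.1, 214.4, 43.8]
eef_rot: [3.137, 0.139, -0.01]
contact_force: [-4.5, -1.2, 7.7]
width: 0.611
```

```bash
python3 - <<'E'
from h import *
plan(360,215,45,95)
p,d=capture("side");crop(p,330,190,100,100,6,"s3.png")
E
```

```text
tool [360.1 214.4  43.8] jaw -84.9 tilt 0.37 -> delta [-0.  -0.7 -1.2] turn 0.1
```

View pics/s3.png

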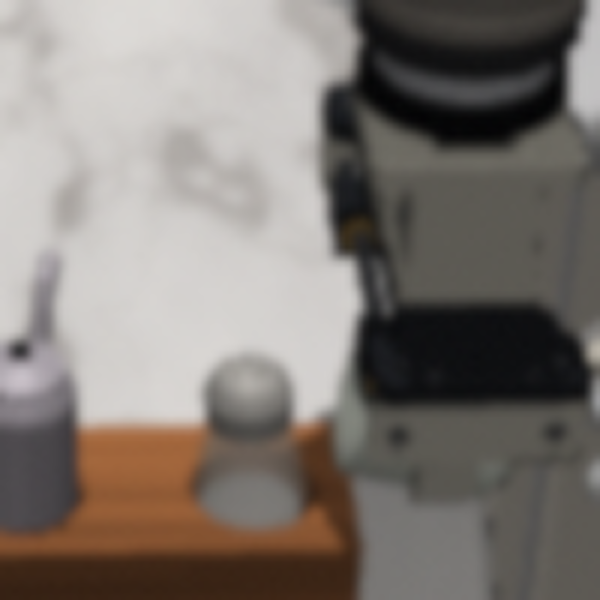

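>>> step_arm --pt "-2.5 0 5 0" --pt "-4.4 0 10.5 0" --pt "-5.5 0 15 0" --pt "-6.4 0 19 0" --pt "-6.4 0 19 0"

```text
time: 6.28
tool_pos: [353.7, 213.8, 25.3]
eef_rot: [3.137, 0.139, -0.009]
contact_force: [-1.5, -1.3, 4.5]
width: 0.613
```

```bash
python3 - <<'E'
from h import *
plan(360,215,45,95)
p,d=capture("side");crop(p,330,190,100,100,6,"s4.png")
E
```

```text
tool [353.7 213.8  25.3] jaw -84.9 tilt 0.33 -> delta [  6.3  -0.6 -19.7] turn 0.1
```

View pics/s4.png

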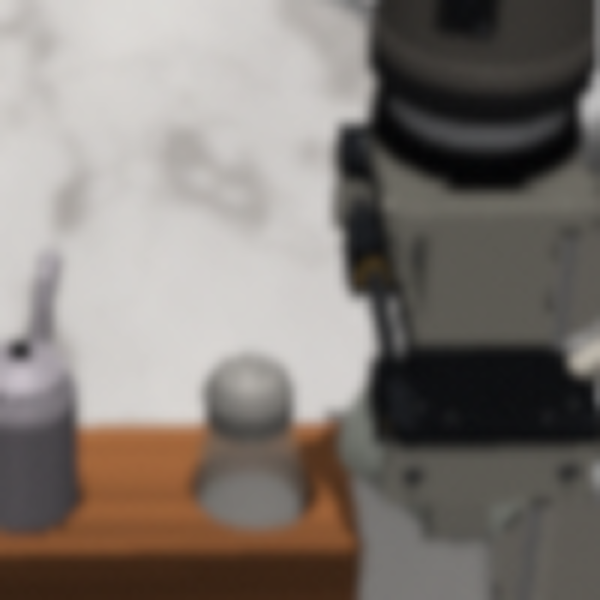

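>>> step_arm --pt "2.5 0 1 0" --pt "5 0 2 0" --pt "6.5 0 3.5 0" --pt "7 0 5 0" --pt "7 0 5 0"

```text
time: 6.95
tool_pos: [354.9, 213.4, 19.6]
eef_rot: [3.134, 0.139, -0.027]
contact_force: [-15.5, 1.1, 10.4]
width: 0.613
```

```bash
python3 - <<'E'
from h import *
plan(360,215,45,95)
p,d=capture("side");crop(p,330,190,100,100,6,"s5.png")
E
```

```text
tool [354.9 213.4  19.6] jaw -84.9 tilt 1.0 -> delta [  4.8  -1.1 -25.5] turn 0.1
```

View pics/s5.png

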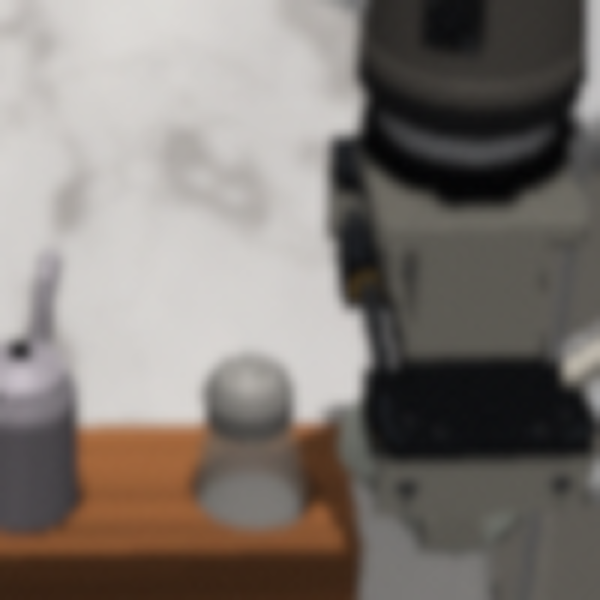

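>>> step_arm --pt "-6 0 -5 0" --pt "-6 0 -40 0" --pt "-6 30 -80 0" --pt "30 100 -80 0" --pt "30 100 -80 0"

```text
time: 7.62
tool_pos: [397.1, 114.7, 100.3]
eef_rot: [3.134, 0.134, -0.021]
contact_force: [0.1, 0.4, -1.1]
width: 0.616
```

```bash
python3 - <<'E'
from h import *
plan(400,60,90,0)
p,d=capture("side");crop(p,330,120,120,120,5,"s6.png")
E
```

```text
tool [397.1 114.7 100.3] jaw -85.1 tilt 0.81 -> delta [-1.7 54.7 10.6] turn -85.1
```

View pics/s6.png

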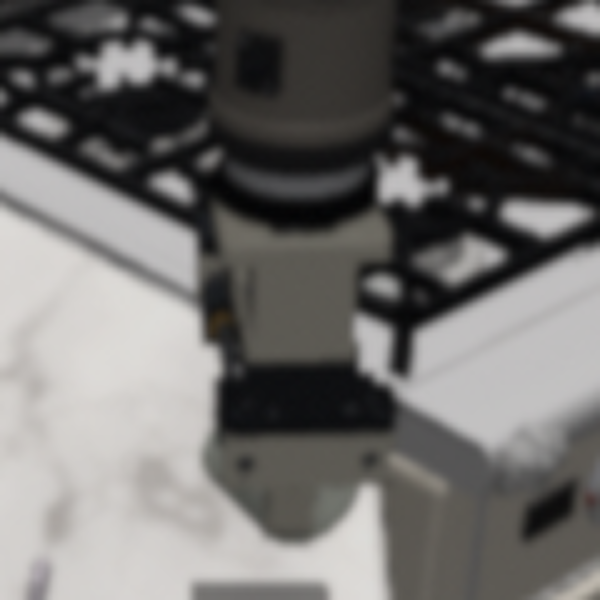

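>>> step_arm --pt "40 40 0 0" --pt "83 75 30 0" --pt "83 75 70 0" --pt "83 75 73 0" --pt "83 75 73 0"

```text
time: 8.3
tool_pos: [484.7, 47.4, 26.4]
eef_rot: [3.134, 0.136, -0.024]
contact_force: [-0.5, -0.8, -0.8]
width: 0.611
```

>>> step_arm --pt "-6 0 8 0" --pt "-18 0 14 0" --pt "-32 0 18 0" --pt "-46 0 20 0" --pt "-60 0 22 0"

```text
time: 8.93
tool_pos: [430.6, 41.9, 8.5]
eef_rot: [3.132, 0.136, 0.002]
contact_force: [8.4, 1.0, 12.1]
width: 0.612
```

```bash
python3 - <<'E'
from h import *
plan(400,60,90,0)
p,d=capture("side");crop(p,310,150,120,120,5,"s7.png")
E
```

```text
tool [430.6  41.9   8.5] jaw -85.0 tilt 0.36 -> delta [-28.8 -20.1 -81.6] turn -85.0
```

View pics/s7.png

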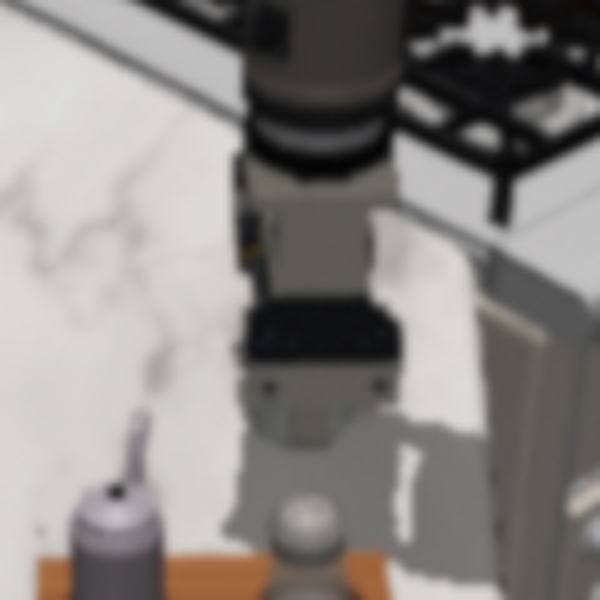

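>>> step_arm --pt "0 0 -2 0" --pt "0 0 -2 0" --pt "0 0 -2 0" --pt "0 0 -2 0" --pt "0 0 -2 0"

```text
time: 9.6
tool_pos: [427.8, 41.9, 9.9]
eef_rot: [3.133, 0.137, -0.005]
contact_force: [0.7, -0.1, -1.7]
width: 0.614
```

>>> step_arm --pt "0 0 0 0" --pt "0 0 0 0" --pt "0 0 0 0" --pt "0 0 0 0" --pt "0 0 0 0" --hand 0.85

```text
time: 10.22
tool_pos: [427.8, 41.9, 9.9]
eef_rot: [3.133, 0.137, -0.005]
contact_force: [-0.2, 0.1, -1.0]
width: 0.851
```

>>> step_arm --pt "0 0 -20 0" --pt "0 0 -70 0" --pt "0 0 -130 0" --pt "0 0 -140 0" --pt "0 0 -140 0"

```text
time: 10.85
tool_pos: [428.2, 42.8, 150.0]
eef_rot: [3.132, 0.137, -0.004]
contact_force: [-0.6, -0.8, -0.2]
width: 0.85
```

```bash
python3 - <<'E'
from h import *
plan(400,60,90,0)
p,d=capture("side");crop(p,310,170,120,120,5,"s8.png")
C=cloud("side",d)[195:260,320:390].reshape(-1,3);C=C[(C[:,2]>10)&(C[:,2]<90)&(C[:,1]<120)&(C[:,1]>0)]
print(len(C),C.min(0),C.max(0)); t=C[C[:,2]>52];print(len(t),t.min(0),t.max(0))
E
```

```text
tool [428.2  42.8 150. ] jaw -85.0 tilt 0.38 -> delta [-26.5 -20.   60. ] turn -85.0
519 [400.93922394  12.94255633  10.05977833] [456.53555157  73.14932565  61.39547369]
144 [401.80735475  12.94255633  52.02454955] [456.53555157  70.83360444  61.39547369]
```

View pics/s8.png

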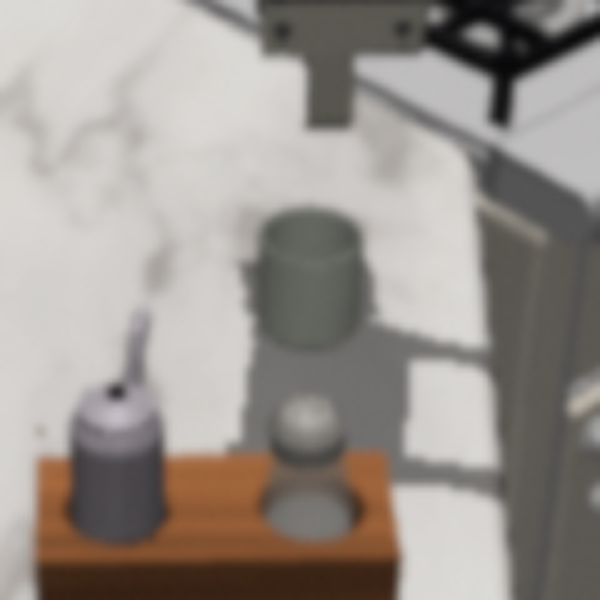

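```bash
python3 -c "
from h import *
plan(515,243.5,180,-8.5);print(sense()['joint_pos'])"
```

```text
tool [427.5  42.8 149. ] jaw -85.0 tilt 0.43 -> delta [ 104.5 -192.1  -32.6] turn -76.5
[-0.07408531  0.26115181  1.88257632 -0.00759394  1.00191709  1.41348598]
```

>>> step_arm --pt "20 -30 -33 -15" --pt "60 -90 -33 -40" --pt "104.5 -192 -33 -76.5" --pt "104.5 -192 -33 -76.5" --pt "104.5 -192 -33 -76.5" --hand 0.72

```text
time: 11.52
tool_pos: [514.5, 246.7, 176.9]
eef_rot: [2.729, 1.554, -0.017]
contact_force: [-0.2, 0.1, -0.6]
width: 0.723
```

```bash
python3 -c "
from h import *
plan(515,243.5,170,-8.5)"
```

```text
tool [514.5 246.7 176.9] jaw -30.7 tilt 0.63 -> delta [-2.4  2.   6.9] turn -22.2
```

>>> step_arm --pt "-2.4 2 0 -22.2" --pt "-2.4 2 0 -22.2" --pt "-2.4 2 7 -22.2" --pt "-2.4 2 7 -22.2" --pt "-2.4 2 7 -22.2"

```text
time: 12.15
tool_pos: [514.8, 243.4, 169.3]
eef_rot: [-2.381, -2.048, 0.019]
contact_force: [0.5, -0.4, 0.8]
width: 0.723
```

```bash
python3 - <<'E'
from h import *
plan(515,243.5,54,-8.5)
p,d=capture("side");crop(p,290,170,120,140,4.2,"s9.png")
p,d=capture("top");crop(p,220,180,120,120,5,"t9.png")
E
```

```text
tool [514.8 243.4 169.3] jaw -8.6 tilt 0.68 -> delta [  1.1   1.2 115.3] turn -0.1
```

View pics/s9.png

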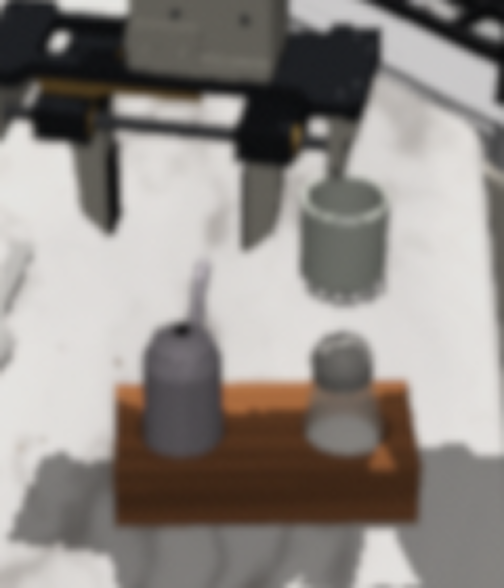

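View pics/t9.png

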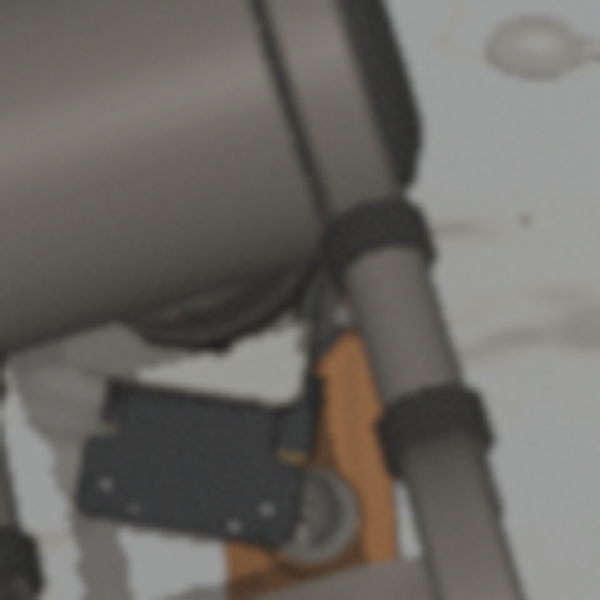

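>>> step_arm --pt "0 0 40 0" --pt "1 1 80 0" --pt "1 1 105 0" --pt "1 1 114.5 0" --pt "1 1 114.5 0"

```text
time: 12.88
tool_pos: [515.3, 243.6, 55.5]
eef_rot: [-2.381, -2.049, 0.017]
contact_force: [0.0, -0.3, -0.4]
width: 0.72
```

>>> step_arm --pt "0 0 0 0" --pt "0 0 0 0" --pt "0 0 0 0" --pt "0 0 0 0" --pt "0 0 0 0" --hand 0

```text
time: 13.5
tool_pos: [515.7, 243.8, 56.3]
eef_rot: [-2.381, -2.049, 0.015]
contact_force: [-1.1, 1.1, 5.9]
width: 0.471
```

```bash
python3 - <<'E'
from h import *
s=sense();x,y,z=s["tool_pos"];print(s["width"],s["contact_force"])
plan(x,y,z+70)
E
```

```text
0.471426568996866 [-1.14058206  1.07815775  5.88162541]
tool [515.7 243.8  56.3] jaw -8.6 tilt 0.56 -> delta [ -0.5  -0.4 -70. ] turn 0
```

>>> step_arm --pt "0 0 -12 0" --pt "0 0 -28 0" --pt "-0.3 -0.3 -48 0" --pt "-0.5 -0.4 -72 0" --pt "-0.5 -0.4 -72 0"

```text
time: 14.12
tool_pos: [517.0, 244.2, 130.7]
eef_rot: [2.38, 2.048, -0.009]
contact_force: [-0.4, -0.6, -2.0]
width: 0.472
```

```bash
python3 - <<'E'
from h import *
p,d=capture("side");crop(p,290,150,120,140,4.2,"s10.png")
plan(525,195,125,5)
E
```

```text
tool [516.1 243.9 129.2] jaw -8.6 tilt 0.46 -> delta [-47.   16.1   4.4] turn -13.6
```

View pics/s10.png

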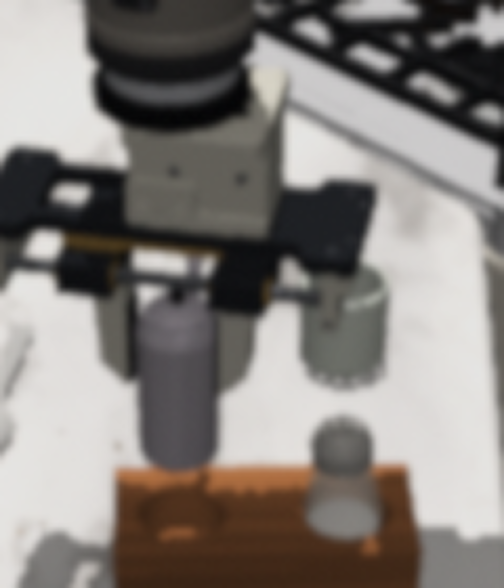

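>>> step_arm --pt "-15 5 4 -5" --pt "-32 11 4 -10" --pt "-47 16 4 -13.6" --pt "-47 16 4 -13.6" --pt "-47 16 4 -13.6"

```text
time: 14.8
tool_pos: [524.5, 195.4, 124.9]
eef_rot: [-2.123, -2.314, 0.014]
contact_force: [-0.5, 0.3, -2.4]
width: 0.473
```

```bash
python3 - <<'E'
from h import *
p,d=capture("side");crop(p,290,150,120,140,4.2,"s11.png")
plan(525,195,93,5)
E
```

```text
tool [524.5 195.5 125. ] jaw 5.0 tilt 0.49 -> delta [-0.4  0.7 32. ] turn -0.0
```

View pics/s11.png

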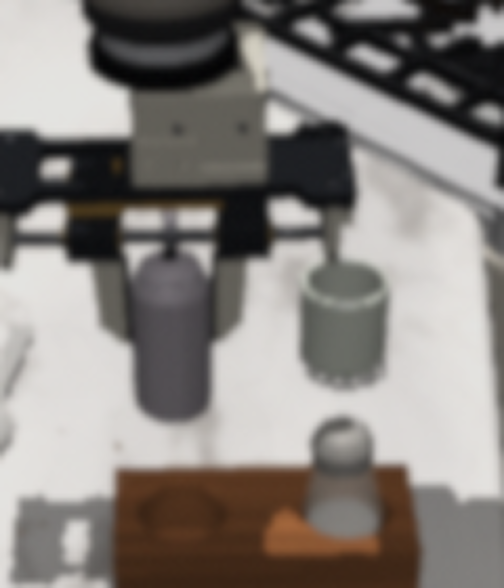

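>>> step_arm --pt "0 0 12 0" --pt "0 0 24 0" --pt "0 0 32 0" --pt "0 0 32 0"

```text
time: 15.35
tool_pos: [523.7, 195.3, 91.9]
eef_rot: [-2.121, -2.314, 0.016]
contact_force: [0.4, -0.5, -1.8]
width: 0.474
```

>>> step_arm --pt "-2 0 7 0" --pt "-11 0 10 0" --pt "-21 0 14 0" --pt "-28 0 19 0" --pt "-35 0 24 0"

```text
time: 15.98
tool_pos: [528.0, 160.5, 69.7]
eef_rot: [2.123, 2.315, -0.01]
contact_force: [-0.1, 0.7, 6.4]
width: 0.469
```

```bash
python3 - <<'E'
from h import *
p,d=capture("side");crop(p,290,150,120,140,4.2,"s12.png")
plan(525,150.4,64,5)
E
```

```text
tool [528.  159.5  69. ] jaw 4.9 tilt 0.42 -> delta [-8.8 -3.8  5.1] turn -0.1
```

View pics/s12.png

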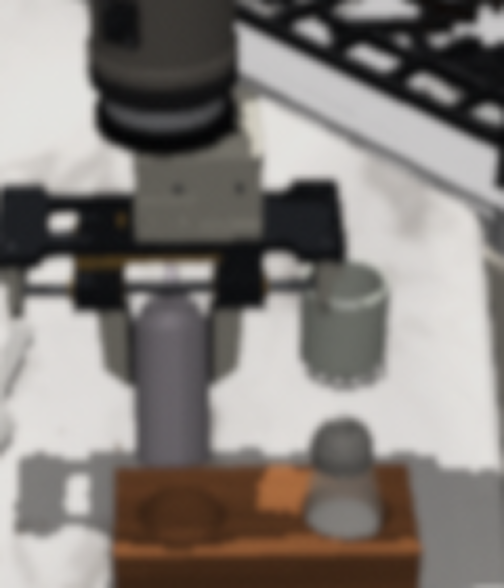

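```bash
python3 - <<'E'
from h import *
p,d=capture("side");C=cloud("side",d)
u=290+int(172/4.2)
for v in range(216,266,3): print(v,[np.round(C[v,uu]).astype(int).tolist() for uu in (u-4,u,u+4)])
crop(p,310,200,60,75,8,"s13.png")
E
```

```text
216 [[558, -41, 0], [525, 184, 152], [516, 185, 153]]
219 [[534, 193, 149], [525, 189, 147], [516, 190, 148]]
222 [[537, 160, 118], [528, 159, 118], [518, 160, 119]]
225 [[537, 168, 115], [527, 169, 117], [518, 165, 114]]
228 [[536, 173, 111], [527, 173, 111], [518, 172, 110]]
231 [[536, 175, 103], [526, 179, 106], [517, 178, 106]]
234 [[536, 178, 96], [526, 180, 99], [517, 177, 97]]
237 [[536, 182, 91], [526, 184, 93], [517, 181, 91]]
240 [[536, 186, 85], [526, 186, 86], [517, 184, 84]]
243 [[536, 188, 77], [526, 189, 79], [517, 189, 79]]
246 [[535, 192, 71], [526, 195, 74], [516, 191, 72]]
249 [[535, 198, 67], [526, 195, 65], [516, 192, 63]]
252 [[535, 200, 60], [525, 202, 62], [516, 200, 61]]
255 [[535, 202, 53], [525, 202, 53], [516, 203, 55]]
258 [[535, 204, 45], [525, 207, 48], [516, 206, 47]]
261 [[534, 212, 43], [525, 212, 43], [515, 209, 41]]
264 [[534, 219, 39], [524, 219, 39], [515, 220, 41]]
```

View pics/s13.png

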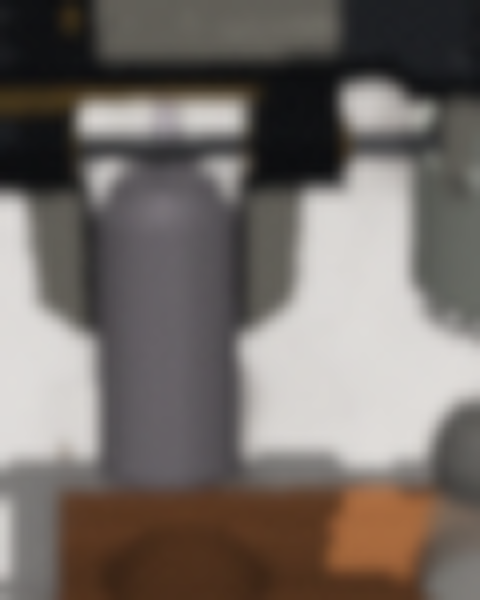

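>>> step_arm --pt "1 0 4 0" --pt "1 0 8 0" --pt "-2 0 11 0" --pt "-4 0 14 0" --pt "-4 0 14 0"

```text
time: 16.7
tool_pos: [529.2, 154.0, 56.7]
eef_rot: [2.122, 2.312, -0.011]
contact_force: [-2.7, -8.2, 10.0]
width: 0.479
```

```bash
cat > prof.py <<'E'
from h import *
s=sense();tp=s["tool_pos"];print(tp.round(1),s["contact_force"].round(1),s["width"])
p,d=capture("side");C=cloud("side",d)
u,v=proj("side",[tp[0],tp[1]+40,tp[2]+10])
S=C[int(v)-40:int(v)+40,int(u)-14:int(u)+14].reshape(-1,3)
S=S[(abs(S[:,0]-tp[0])<8)&(S[:,1]>tp[1]-80)&(S[:,1]<tp[1]+110)&(S[:,2]>45)]
S=S[np.argsort(-S[:,2])]
for a in S[::max(1,len(S)//35)]: print(a.round().astype(int).tolist(),end=" ")
E
cat > pic.py <<'E'
import sys
from h import *
p,d=capture("side");crop(p,300,190,90,90,6.6,sys.argv[1])
E
python3 prof.py; python3 pic.py s14.png
```

```text
[529.2 154.   56.7] [-2.7 -8.2 10. ] 0.47900498272331876
[536, 183, 172] [528, 181, 168] [535, 178, 164] [534, 180, 162] [523, 180, 158] [521, 175, 152] [531, 174, 148] [528, 186, 139] [534, 186, 136] [533, 152, 110] [526, 155, 107] [528, 161, 105] [526, 158, 103] [528, 163, 101] [523, 159, 98] [530, 164, 95] [530, 164, 93] [525, 169, 91] [525, 170, 88] [532, 172, 86] [522, 175, 83] [525, 177, 81] [534, 178, 79] [529, 186, 76] [536, 179, 73] [531, 184, 72] [531, 189, 69] [524, 185, 67] [521, 189, 64] [533, 191, 62] [533, 191, 59] [523, 199, 57] [535, 196, 54] [523, 200, 51] [535, 198, 49] [525, 208, 46]
```

View pics/s14.png

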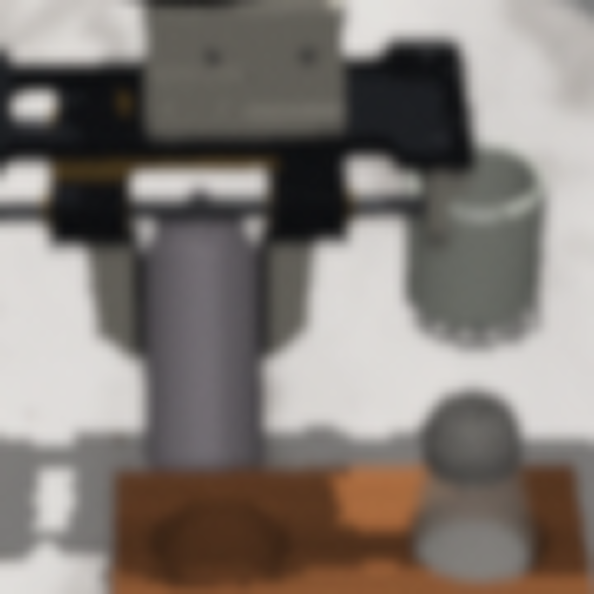

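```bash
python3 -c "
from h import *
plan(532,135,95,5);plan(532,135,46,5)"
```

```text
tool [529.3 154.   56.8] jaw 4.9 tilt 0.46 -> delta [-19.4   1.  -38.1] turn -0.1
tool [529.3 154.   56.8] jaw 4.9 tilt 0.46 -> delta [-19.1   1.1  10.9] turn -0.1
```

>>> step_arm --pt "-5 0 -15 0" --pt "-19 1 -38 0" --pt "-30 1 -60 0" --pt "-30 1 -60 0"

```text
time: 17.3
tool_pos: [534.5, 124.2, 119.1]
eef_rot: [2.121, 2.309, -0.006]
contact_force: [0.3, -0.0, -2.2]
width: 0.472
```

```bash
python3 prof.py; python3 pic.py s15.png
```

```text
[534.5 124.2 119.1] [ 0.3 -0.  -2.2] 0.4717623554666827
[540, 152, 229] [531, 151, 226] [534, 149, 222] [534, 150, 220] [528, 144, 214] [534, 151, 203] [541, 153, 201] [534, 154, 199] [535, 119, 173] [535, 123, 170] [539, 125, 168] [533, 117, 166] [541, 129, 165] [534, 130, 163] [539, 130, 161] [536, 135, 158] [538, 138, 157] [531, 140, 153] [534, 138, 152] [536, 143, 149] [540, 144, 147] [533, 147, 144] [528, 147, 141] [540, 156, 138] [540, 149, 136] [538, 153, 133] [537, 155, 132] [527, 163, 129] [537, 163, 126] [542, 160, 124] [534, 164, 121] [532, 168, 118] [542, 162, 117] [536, 171, 114] [532, 172, 113] [532, 171, 109] [531, 180, 107] [529, 176, 104] [541, 175, 100]
```

View pics/s15.png

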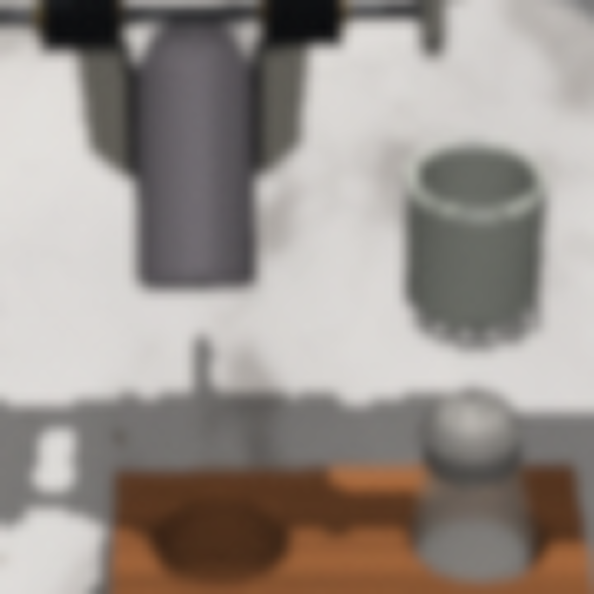

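>>> step_arm --pt "0 0 30 0" --pt "0 0 60 0" --pt "0 0 71 0" --pt "0 0 71 0"

```text
time: 17.9
tool_pos: [532.0, 124.5, 45.0]
eef_rot: [2.123, 2.314, -0.013]
contact_force: [1.0, -0.2, -1.3]
width: 0.472
```

>>> step_arm --pt "-6 0 6 0" --pt "-16 0 10 0" --pt "-28 0 14 0" --pt "-40 0 18 0" --pt "-48 0 21 0"

```text
time: 18.52
tool_pos: [536.1, 75.5, 24.2]
eef_rot: [2.123, 2.313, -0.013]
contact_force: [-0.4, 1.9, 1.8]
width: 0.471
```

```bash
python3 prof.py; python3 pic.py s16.png
```

```text
[536.1  75.5  24.2] [-0.4  1.9  1.8] 0.47093419418088417
[539, 105, 147] [539, 102, 143] [537, 104, 142] [530, 98, 138] [530, 103, 135] [537, 103, 132] [540, 103, 130] [542, 102, 126] [542, 102, 123] [533, 94, 118] [528, 94, 115] [543, 104, 106] [540, 104, 104] [540, 102, 99] [530, 75, 72] [536, 74, 72] [529, 63, 71] [544, 71, 69] [533, 69, 69] [542, 86, 67] [542, 88, 65] [540, 86, 64] [537, 94, 63] [539, 92, 62] [529, 99, 61] [536, 98, 60] [532, 94, 58] [531, 98, 57] [531, 101, 57] [541, 100, 55] [536, 107, 54] [540, 114, 53] [532, 120, 51] [540, 119, 50] [535, 121, 49] [530, 119, 48] [536, 129, 46] [542, 121, 45]
```

View pics/s16.png

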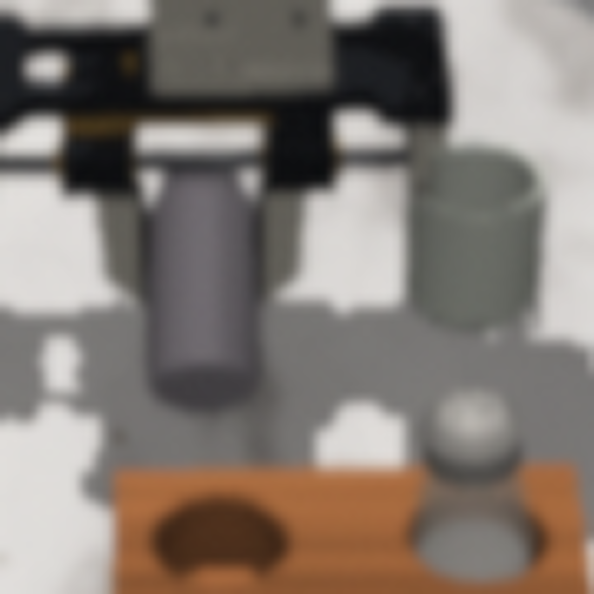

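>>> step_arm --pt "-6 0 2 0" --pt "-12 0 3.5 0" --pt "-18 0 4 0" --pt "-18 0 4 0"

```text
time: 19.12
tool_pos: [537.8, 55.7, 20.6]
eef_rot: [2.122, 2.312, -0.017]
contact_force: [-1.8, -3.1, 5.1]
width: 0.473
```

```bash
python3 prof.py
```

```text
[537.8  55.7  20.6] [-1.8 -3.1  5.1] 0.4725430897750494
[538, 86, 147] [532, 81, 142] [534, 82, 140] [537, 80, 138] [541, 83, 134] [539, 83, 131] [539, 84, 129] [534, 80, 127] [539, 84, 123] [542, 79, 117] [540, 76, 115] [540, 73, 111] [544, 84, 102] [537, 85, 100] [532, 84, 97] [530, 46, 68] [541, 45, 68] [532, 57, 67] [534, 61, 66] [534, 64, 65] [542, 58, 64] [533, 73, 62] [531, 67, 61] [545, 53, 60] [542, 65, 59] [533, 80, 57] [530, 78, 56] [535, 82, 55] [538, 84, 54] [532, 92, 53] [545, 86, 52] [542, 94, 51] [534, 101, 50] [539, 100, 49] [542, 94, 48] [544, 101, 46] [541, 104, 45]
```

>>> step_arm --pt "0 0 -20 0" --pt "0 0 -60 0" --pt "0 0 -100 0" --pt "0 0 -110 0" --pt "0 0 -110 0"

```text
time: 19.8
tool_pos: [538.1, 56.8, 130.2]
eef_rot: [2.122, 2.312, -0.017]
contact_force: [-0.3, 0.8, -1.6]
width: 0.47
```

```bash
cat > m.py <<'E'
from h import *
import sys
s=sense();tp=s["tool_pos"];print(tp.round(1),s["contact_force"].round(1),s["width"])
M=R.from_rotvec(s["eef_rot"]).as_matrix();X=M[:,0];Y=M[:,1]
G=tp-M[:,2]*19
p,d=capture("side");C=cloud("side",d).reshape(-1,3)-G
a=C@X;l=C@Y;z=C[:,2]
S=np.stack([a,l,z],1);S=S[(abs(l)<19)&(a>2)&(a<75)&(z>-40)&(z<24)]
# cylinder through pivot: fit theta, residual of top surface
from scipy.optimize import least_squares
def f(q):
    th,off=q;e=S[:,0]*np.cos(th)+S[:,2]*np.sin(th)
    return np.hypot(e-off,S[:,1])-22
r=least_squares(f,[1.1,0],loss="soft_l1",f_scale=1.5);print("theta",np.degrees(r.x[0]),"off",r.x[1],len(S),np.median(abs(r.fun)))
k=S[abs(f(r.x))<3];ax=k[:,0]*np.sin(r.x[0])-k[:,2]*np.cos(r.x[0]);print("axial extent",np.percentile(ax,[1,50,99]))
crop(p,300,150,100,100,6,sys.argv[1]);np.save("pics/last.npy",d)
q,d2=capture("top");crop(q,290,180,120,120,5,"t"+sys.argv[1])
E
python3 m.py s17.png
```

```text
[538.1  56.8 130.2] [-0.3  0.8 -1.6] 0.4696354759686031
theta 67.5098791013716 off 2.7248735332025142 471 1.2503068076779549
axial extent [-5.50681622 32.15863807 64.73076475]
```

View pics/s17.png

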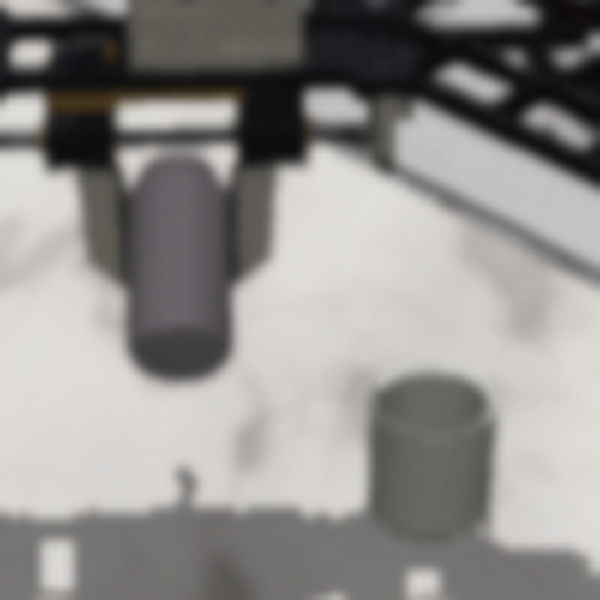

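View pics/ts17.png

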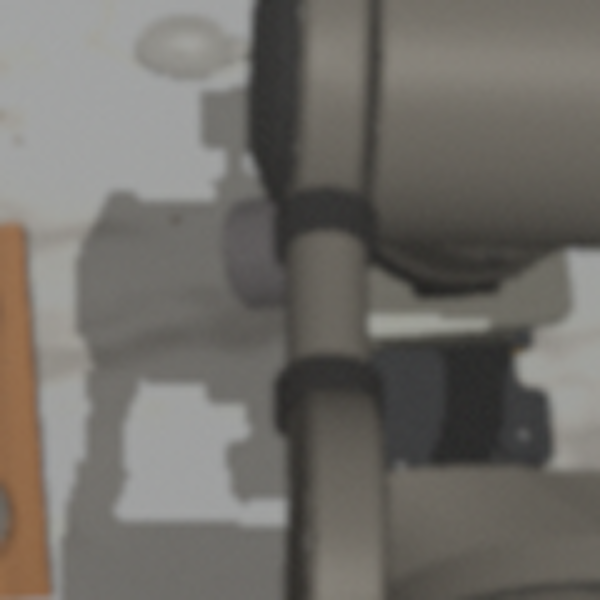

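```bash
python3 - <<'E'
from h import *
plan(485.5,42.5,125,-90);print(sense()['joint_pos'].round(2))
d=np.load("pics/last.npy");C=cloud("side",d)[205:245,350:390].reshape(-1,3)
C=C[(C[:,2]>5)&(C[:,2]<57)&(abs(C[:,0]-429)<40)&(abs(C[:,1]-43)<45)]
from scipy.optimize import least_squares
# outer wall only (camera-facing side)
f=lambda q:np.hypot(C[:,0]-q[0],C[:,1]-q[1])-28
C=C[(C[:,1]>43)&(C[:,2]<50)]
r=least_squares(f,[429,43],loss="soft_l1");print(r.x,len(C),np.median(abs(r.fun)))
E
```

```text
tool [537.3  56.8 128.9] jaw 4.9 tilt 0.74 -> delta [ -9.8 -52.8   4.5] turn -85.1
[-0.03  0.47  1.61 -0.01  1.07 -0.11]
[428.80834577  40.56844729] 282 0.9471908353833864
```

>>> step_arm --pt "0 0 0 10" --pt "0 0 0 20" --pt "-3 -10 0 30" --pt "-6 -20 0 40" --pt "-9.8 -30 0 50"

```text
time: 20.52
tool_pos: [506.9, 44.4, 127.4]
eef_rot: [2.902, 1.19, -0.022]
contact_force: [-0.3, -0.7, -1.3]
width: 0.472
```

```bash
python3 -c "
from h import *
plan(486,41.5,125,-90)"
```

```text
tool [506.9  44.4 127.4] jaw -45.4 tilt 0.87 -> delta [-16.9 -12.6   2.7] turn 44.6
```

>>> step_arm --pt "-4 -3 0 9" --pt "-8 -6 0 18" --pt "-12 -9 0 27" --pt "-16.9 -12.6 2 36" --pt "-16.9 -12.6 2.7 44.6"

```text
time: 21.15
tool_pos: [484.5, 41.5, 123.2]
eef_rot: [3.132, -0.008, -0.024]
contact_force: [0.1, 0.7, -0.6]
width: 0.472
```

>>> step_arm --pt "0 0 0 0" --pt "0 0 0 0"

```text
time: 21.4
tool_pos: [483.9, 41.5, 122.3]
eef_rot: [3.132, -0.004, -0.027]
contact_force: [0.0, 0.2, -1.4]
width: 0.472
```

```bash
python3 - <<'E'
from h import *
plan(486,41.5,101,-90)
p,d=capture("side");crop(p,310,150,100,100,6,"s18.png")
E
```

```text
tool [483.9  41.5 122.3] jaw -90.1 tilt 1.15 -> delta [ 2.4 -0.2 21.2] turn -0.1
```

View pics/s18.png

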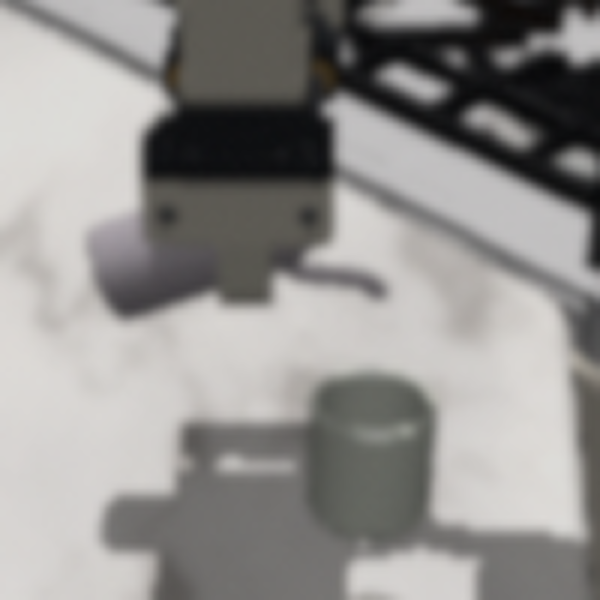

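```bash
python3 - <<'E'
from h import *
s=sense();M=R.from_rotvec(s["eef_rot"]).as_matrix();G=s["tool_pos"]-M[:,2]*19
def aty(u,v,y):
    o,d=ray("side",u,v);return o+d*(y-o[1])/d[1]
tip=aty(310+383/6,150+293/6,G[1]);print("G",G.round(1),"tip",tip.round(1),"rel",(tip-G).round(1))
for th in (62,66,70,74):
    t=np.radians(th);c,sn=np.cos(t),np.sin(t)
    def P(x,z,lat=0,off=1,h=65):
        e=x+off;a=z-h
        return G+np.array([e*c-a*sn,lat,e*sn+a*c])
    f=lambda q:((proj("side",q)-[310,150])*6).round().astype(int)
    print(th,"tip",f(P(-52,106)),"botlow",f(P(-22,0)),"bothigh",f(P(22,0)),P(-52,106).round(1))
print("cup rim c",((proj("side",[428.8,41.5,60])-[310,150])*6).round())
p,d=capture("top");crop(p,290,200,100,100,6,"t18.png")
E
```

```text
G [484.5  41.7 141.5] tip [425.6  41.7 113.1] rel [-59.   -0.  -28.4]
62 tip [386 288] botlow [134 326] bothigh [ 84 248] [424.4  41.7 115.8]
66 tip [381 296] botlow [126 319] bothigh [ 83 238] [426.3  41.7 111.6]
70 tip [375 304] botlow [119 312] bothigh [ 82 228] [428.5  41.7 107.6]
74 tip [369 311] botlow [112 304] bothigh [ 82 218] [431.1  41.7 103.8]
cup rim c [370. 396.]
```

View pics/t18.png

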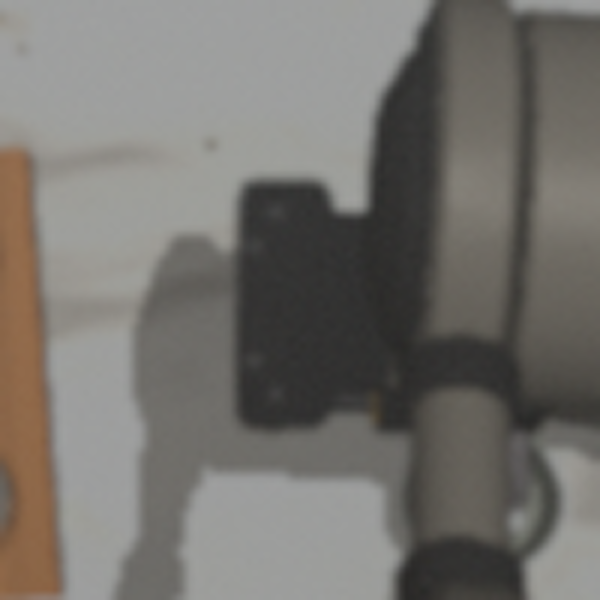

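>>> step_arm --pt "0 0 0 0" --pt "0 0 0 0" --pt "0 0 0 0" --pt "0 0 0 0" --pt "0 0 0 0"

```text
time: 22.12
tool_pos: [484.4, 41.5, 122.8]
eef_rot: [3.132, -0.005, -0.025]
contact_force: [1.1, -0.1, -2.0]
width: 0.471
```

>>> step_arm --pt "0 0 0 0" --pt "0 0 0 0" --pt "0 0 0 0" --pt "0 0 0 0" --pt "0 0 0 0"

```text
time: 22.75
tool_pos: [484.4, 41.5, 122.8]
eef_rot: [3.132, -0.006, -0.025]
contact_force: [0.3, -0.1, -1.6]
width: 0.47
```

```bash
python3 - <<'E'
from h import *
plan(486,41.5,101,-90)
p,d=capture("side");crop(p,310,150,100,100,6,"s19.png")
E
```

```text
tool [484.4  41.5 122.8] jaw -90.2 tilt 1.08 -> delta [ 2.  -0.2 21.8] turn -0.2
```

View pics/s19.png

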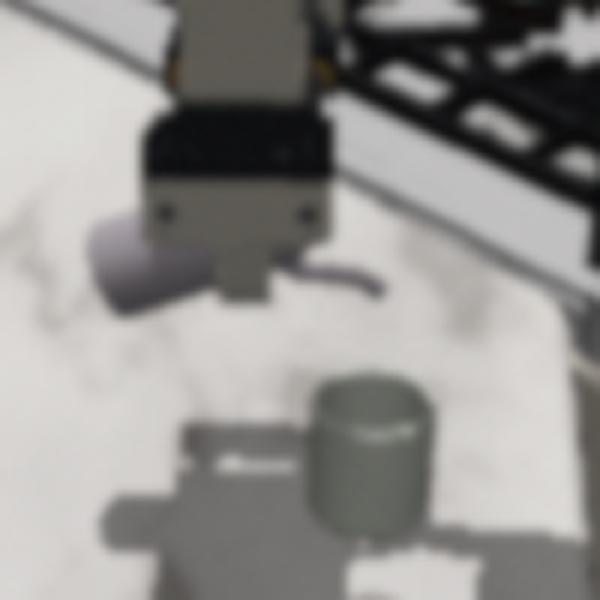

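```bash
python3 - <<'E'
from h import *
from scipy.optimize import least_squares
s=sense();M=R.from_rotvec(s["eef_rot"]).as_matrix();G=s["tool_pos"]-M[:,2]*19
obs=np.array([[381,292],[126,317],[88,243]])/6+[310,150]
def pts(q):
    t,off,h,dz,dx=q;c,sn=np.cos(t),np.sin(t)
    return [G+np.array([dx+(x+off)*c-(z-h)*sn,0,(x+off)*sn+(z-h)*c+dz]) for x,z in((-52,106),(-22,0),(22,0))]
def f(q): return np.r_[(np.array([proj("side",p) for p in pts(q)])-obs).ravel()*2,q[1]/2,(q[2]-65)/3,q[3]/2,q[4]/2]
r=least_squares(f,[1.15,0,65,0,0]);print(np.degrees(r.x[0]),r.x[1:],r.fun.round(1),pts(r.x)[0])
E
```

```text
65.06661020147385 [4.72354408e-01 6.46582497e+01 4.92358151e-01 6.13826085e-02] [ 0.7  0.4  0.8  1.1 -1.5 -1.2  0.2 -0.1  0.2  0. ] [425.52934867  41.71768173 113.02384022]
```

```bash
python3 -c "
from h import *
plan(487.2,41.3,97.8,-90)"
```

```text
tool [484.4  41.5 122.8] jaw -90.2 tilt 1.08 -> delta [ 3.2 -0.  25. ] turn -0.2
```

>>> step_arm --pt "1 0 7 0" --pt "2 0 15 0" --pt "3 0 22 0" --pt "3.2 0 25 0" --pt "3.2 0 25 0"

```text
time: 23.42
tool_pos: [487.0, 41.3, 97.4]
eef_rot: [3.132, -0.005, -0.026]
contact_force: [-0.3, -0.0, -1.1]
width: 0.468
```

>>> step_arm --pt "0 0 0 0" --pt "0 0 0 0" --pt "0 0 0 0"

```text
time: 23.8
tool_pos: [487.1, 41.2, 97.6]
eef_rot: [3.132, -0.005, -0.026]
contact_force: [0.6, 0.2, -1.4]
width: 0.473
```

```bash
python3 - <<'E'
from h import *
plan(487.2,41.3,97.8,-90)
p,d=capture("side");crop(p,335,175,70,70,8.5,"s20.png");crop(p,250,150,160,160,3.7,"s20b.png")
p,d=capture("top");crop(p,290,200,100,100,6,"t20.png")
E
```

```text
tool [487.1  41.2  97.6] jaw -90.2 tilt 1.09 -> delta [ 0.1 -0.1 -0.2] turn -0.2
```

View pics/s20.png

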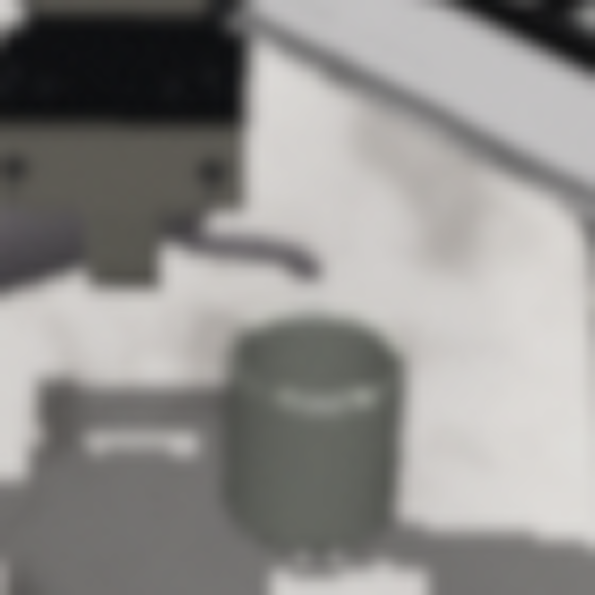

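View pics/s20b.png

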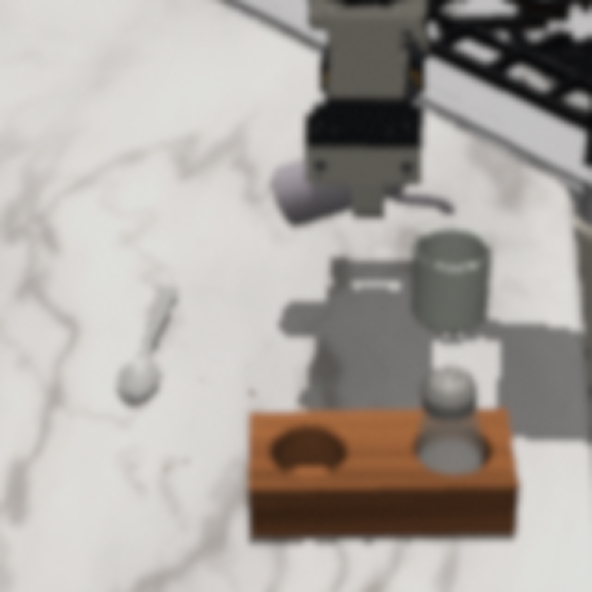

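View pics/t20.png

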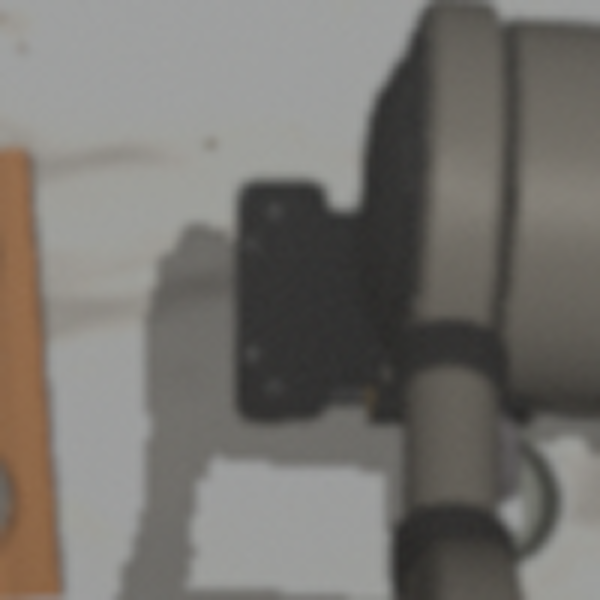

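```bash
python3 - <<'E'
from h import *
def aty(u,v,y):
    o,d=ray("side",u,v);return o+d*(y-o[1])/d[1]
print(aty(335+313/8.5,175+268/8.5,41.3), atz("side",335+318.5/8.5,175+361/8.5,60))
d=capture("side")[1];C=cloud("side",d)
# tip depth
for (u,v) in ((370,205),(371,206),(371,205),(369,205)): print(C[v,u].round(1))
# cup in top: right edge arc
p,_=capture("top");print(atz("top",290+560/6,200+497/6,60))
s=sense();print(s["qvel"].round(4),s["time"])
E
```

```text
[429.72875691  41.3         89.48213257] [426.83239238  47.91400968  60.        ]
[434.6  46.8  97.5]
[432.   45.9  93.9]
[432.   41.7  94.3]
[437.2  45.2  96.4]
[429.58016984  16.49137899  60.        ]
[ 0.0004  0.0003 -0.0013 -0.0005 -0.002  -0.0002] 24.0
```

```bash
python3 -c "
from station import *
print(finish_job())"
```

```text
the job is handed in; nothing more can be done
None
```

I stood the cup upright and let go of it, then lifted the pourer out of its well. I handed the job in with the pourer held tipped over the cup, at about 24 s of the 70 s allowed. No verdict was reported.

- **How it was done:** the tool can only point down, so I turned both objects within the grip. I pressed the cup against the caddy's near edge and then dragged its base on the worktop. I did the same with the pourer against the caddy's side edge, then the worktop.
- **Cup:** it stands upright at about (429, 42) mm, with its rim measured at about 60 mm high.
- **Pourer tilt:** about 65° in the last fit from the side picture. An earlier depth fit gave 67.5°. A repeat picture about 1.3 s later showed no sagging.
- **Spout tip:** at about (430, 41–45, 89–94) mm, roughly 3 cm above the rim. It is within a few millimetres of the middle of the mouth.
- **At hand-in:** the arm was still and the residual force was about 1.5 N, roughly the pourer's weight. The pictures showed no contact, and the highest wrist force I read during the job was about 19 N.
- **Left alone:** the last side picture showed the shaker in its well and the teaspoon lying on the worktop. It did not take in the ramekin, which no move went near.

**Where checks disagreed:**
- The cup centre's y reads between 40.6 and 47.9 mm depending on the method. The highest value came from a coarse rim reading.
- The pourer also slid a few millimetres in the grip while I was tipping it.

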